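# Turn the frame carousel to bring the green spectacles to the front

## Task

Turn the round carousel gently, by pushing with a fingertip on the yellow tabs around its rim, until the green spectacle frame is squarely at the front, in line with the red arrow on the stand's white tongue. Leave everything riding on the carousel where it lies, untouched and never picked up, disturb nothing else on the counter, and finish with the hand clear and the carousel at rest.

Things in the scene. Friction and masses are not known exactly. Their poses are not given: they have to be found in the camera images.
- stand: Fixed stand, turned up to 0.5 rad from facing the robot. Origin: centre of its underside, on the counter and on the carousel's axis; z up. A dark foot disc, 190 mm diameter, 10 mm high, with a white tongue (50 mm wide, 8 mm high) that sticks out along the stand's -x axis to 200 mm from the axis: that direction is the FRONT.
- arrow (a point): Middle of the red arrow on top of the white tongue (it points at the carousel), 165 mm in front of the carousel's axis, 9 mm above the counter.
- carousel: Turntable on the stand: grey disc, 230 mm diameter, 12 mm thick, cork top 60 mm above the counter, hub 36 mm diameter and 22 mm high. Origin on its axis, 48 mm above the counter; z up. Turns without end either way; about 1.5 N sideways at a tab moves it, and it stops soon when not pushed. The frames lie on its own x axis, one at +x, one at -x (which is which varies); the cube at +y, the rest at -y.
- tab (a point): Centre of one of eight equal yellow tabs on the rim, the one 22.5 degrees counterclockwise of the carousel's x axis, 126 mm from its axis; the others follow every 45 degrees. Each reaches out radially to 141 mm from the axis, is 12 mm wide and spans 38 to 70 mm above the counter; the gaps between tabs are about 85 mm, open for a fingertip put down from above to push sideways.
- green_frame: Folded spectacles in green acetate, lenses up, temples folded below, lying on the carousel: 116 mm along its y axis (crosswise to the radius), 40 mm along x, 26 mm high; loose, 30 g. Origin: centre of its underside, about 66 mm from the carousel's axis. This is the one that must be at the front.
- amber_frame: The same spectacles in orange, on the opposite side of the carousel. Origin: centre of its underside. Only rides along.
- sorter_cube: Aluminium screw sorter block, 36 x 36 x 34 mm high, loose on the carousel 76 mm from the axis, a quarter turn from the frames. Origin: centre of its underside. Only rides along.
- temple_rest: Black ebony temple rest, 56 x 22 x 24 mm high, loose on the carousel opposite the cube. Origin: centre of its underside. Only rides along.
- plier: Steel bending plier with blue handles lying on the counter to the left (+y), 130 mm long along its x axis, 14 mm high. Bystander.
- screwdriver: Screwdriver 140 mm long lying on the counter to the right (-y). Bystander.
- screw_jar: Small closed glass jar, 44 mm diameter, 50 mm high, on the counter to the right (-y). Bystander.
There are look-alikes about, which are no part of the job. Of the things that look like the temple_rest, the smaller one is meant.

How it is judged:
At the end, for the whole second after the job is handed in: Carousel at rest, its x axis within 0.17 rad of the tongue's line; the green frame's centre at least 45 mm in front of the axis and within 20 mm of the tongue's middle line; all four things lie flat on the carousel, centres 45 to 95 mm from its axis (angle between the x axis of carousel and the x axis of stand, either way round below 0.17 rad and x of green_frame in the frame of stand below -0.045 m and y of green_frame in the frame of stand between -0.02 and 0.02 m and angular speed of carousel below 0.05 rad/s and angle between each of green_frame, amber_frame, sorter_cube, temple_rest's own z axis and vertical below 0.1 rad and horizontal distance between green_frame and carousel between 0.045 and 0.095 m and horizontal distance between amber_frame and carousel between 0.045 and 0.095 m and horizontal distance between sorter_cube and carousel between 0.045 and 0.095 m and horizontal distance between temple_rest and carousel between 0.045 and 0.095 m and height (world z) of each of green_frame, amber_frame, sorter_cube, temple_rest above 0.055 m); the robot touches nothing.
It fails at once if a thing riding on the carousel is lifted more than 12 mm (height (world z) of any of green_frame, amber_frame, sorter_cube, temple_rest above 0.072 m).
It fails at once if the robot touches a thing riding on the carousel (more than 1 N) (contact force between any of the fingers, the arm and green_frame above 1 N or contact force between any of the fingers, the arm and amber_frame above 1 N or contact force between any of the fingers, the arm and sorter_cube above 1 N or contact force between any of the fingers, the arm and temple_rest above 1 N).
It fails at once if the carousel is whirled round faster than 3 rad/s (angular speed of carousel above 3 rad/s).
It fails at once if a thing on the counter (plier, screwdriver, jar) is moved more than 20 mm (distance of any of plier, screwdriver, screw_jar from where it was at the start of the episode above 0.02 m).
It also fails if it takes over 51 s, if anything falls off the work surface, if the arm or the gripper's body presses on something with over 40 N, if the wrist force passes 120 N, or if a joint passes its speed limit or range.

## Robot

A 7-joint arm with a two-finger parallel gripper is mounted at the origin on the work surface. World frame = base frame: x ahead of the robot, y to its left, z up, the work surface at z = 0. Lengths are in m, angles in rad, forces in N, time in s.
With the tool pointing down it reaches from about 0.4 to 0.925 m from the base axis. Payload 5.6 kg.
Tool frame: the origin (TCP) lies at the very end of the fingers, on their centre line; the grasp point (between the pads) lies 19 mm behind it; z points along the fingers, y is the direction in which the jaws open and shut (so a half turn about z gives the same grasp; the last joint's range is limited). The gripper opens to 85 mm and grips with 20 to 120 N. Pads are 22 mm wide; open, the fingers measure 114 mm over their backs; the gripper's body (76 mm by 85 mm) begins 54 mm behind the grasp point. The pads swing forward as they close: fully open they stand 13 mm farther back than shut.
Start: joints at [1.133, 0.468, -0.012, 1.603, 0.006, 1.071, -0.056], TCP at [0.25, -0.6, 0.231] pointing down, gripper open.
Joint ranges: [-2.53, 2.53], [-0.31, 2.02], [-1.57, 1.55], [0.28, 2.44], [-1.29, 4.43], [0.15, 1.84], [-2.92, 2.92]. Speed limits (rad/s): [2.57, 2.57, 3.14, 3.14, 3.14, 3.14, 3.14].

## Interface

Orientations are given as a unit quaternion [x, y, z, w].
In Python, from workcell import telemetry, eyes, job, spotter gives the robot as it stands. The module is installed in compiled form; this text tells all that it offers.
- The arm moves only by the tool arm_command, never from a script. Its argument "deltas" is a list of rows, each an object with "translation": the shift along the tool's x, y, z in mm, a list of three; "turn": the turn, a rotation vector about the tool's x, y, z in degrees, a list of three; "claw": the opening in per cent of the stroke, from 0 (shut) to 100 (fully open). A call has 1 to 10 rows; each row shifts and turns the commanded pose from where the row before left it, along the tool's axes as they then stand; what a row does not reach is not made up. A row lasts 1/8 s, in which the tool goes at most 62.5 mm and 10.7 degrees, less where a joint would pass 70% of its speed; a pose out of reach is approached as far as the arm can. A call is refused whole if a number of a shift passes 62.5 or a number of a turn 10.7, either way. A call with a gripper value outside its range is refused whole. The fingers move at their own pace and stop on an object; "grip_force" is the grip in N (left out, the last holds). Time passes only in rows, so rows that do not move let the fingers close. It gives the time, the measured TCP pose, the force and the opening at its end, in the units of the state.
- telemetry.sense(): the state, without advancing time (a new reading comes with each control period).
- eyes.grab_frame(name): name is "scene" or "top"; returns the picture (420x560x3 uint8, red, green, blue); there is no depth.
- eyes.get_calibration(name): a dict with "fov_y" (degrees; the focal length in pixels is half the picture's height over the tangent of half this angle, whatever the lens; pixels are square), "cx", "cy" (the principal point, pixels), "R" (3x3) and "t" (3): a world point X has camera coordinates R X + t. Camera axes: x right, y down, z forward; pixel columns grow to the right and rows downward; lengths in m; the calibration is good to about 2 mm. A picture is of the moment at which its call begins. get_calibration takes no time and is no camera call.
- job.close_job(): hands the job in, once; it reports no verdict.
Trained networks look in the newest picture that a camera, given by its name, has taken for a name from the list of things; names that differ only in an ending like _2 or _b are one class to them, and where a whole thing is asked for, a point or a joint stands for the part that bears it (a point fixed in the world has none). Each returns a list of dicts, best first, with "confidence" (0 to 1); they miss things now and then, are a little off and sometimes report something else, mostly with a low value. They report only what shows in the picture. A call takes as long as a camera call. They do not tell look-alikes from the thing itself.
- spotter.cut_out(camera, thing): "mask" (420x560 bool, what is visible of it) and "location" ([column, row] in pixels, amid what is visible of it).
The state is a dict: "t": time; "joints": joint angles; "qvel": joint speeds; "joint_efforts": joint torques, N m; "position": TCP position; "eef_rot": TCP orientation; "force": force on the tool from outside, world axes, zero at the start; "torque": the same for the moment, N m; "width": finger opening in m.
Only numpy, scipy, OpenCV 4.12 (cv2) and the standard library are available. Lean on these libraries where they do the work, as an engineer would, in place of code of your own. Each camera call takes 0.05 s, during which the arm holds its last target. There are 200 camera calls.

## Working session

There is one attempt and no reset: what is moved stays moved. The work goes in short steps, Python scripts to look and compute and a tool call to move; the robot and the scene stay as the last step left them, time stands still between calls to the robot, and variables do not carry over. Pictures are saved under pics/ and viewed, about 8 in all and at most 12, crops included, and the job is handed in when it is done.

Besides the shell and the picture viewer there is one more tool, called after "Emit:" by a JSON object that holds its "api" and its "payload". arm_command: Moves the arm, as the interface text tells. Its arguments: {"type":"object","properties":{"deltas":{"type":"array","items":{"type":"object","properties":{"translation":{"type":"array","items":{"type":"number"}},"turn":{"type":"array","items":{"type":"number"}},"claw":{"type":"number"}}}},"grip_force":{"type":"number"}},"required":["deltas"]}

```bash
mkdir -p pics
cat > h.py <<'E'
import numpy as np, cv2
from workcell import telemetry, eyes, job, spotter
def P(cam):
    c=eyes.get_calibration(cam); f=210/np.tan(np.radians(c["fov_y"])/2)
    return f,c["cx"],c["cy"],np.array(c["R"]),np.array(c["t"])
def ray(cam,uv,z):
    f,cx,cy,R,t=P(cam); d=R.T@np.array([(uv[0]-cx)/f,(uv[1]-cy)/f,1]); o=-R.T@t
    return o+d*(z-o[2])/d[2]
def proj(cam,X):
    f,cx,cy,R,t=P(cam); c=R@np.array(X)+t; return np.array([cx+f*c[0]/c[2],cy+f*c[1]/c[2]])
def save(cam,n):
    im=eyes.grab_frame(cam); cv2.imwrite(f"pics/{n}.png",im[:,:,::-1]); return im
E
python3 - <<'E'
from h import *
save("top","top0"); save("scene","sc0")
for cam in("top","scene"):
    c=eyes.get_calibration(cam); R=np.array(c["R"]);print(cam,c["fov_y"],-R.T@np.array(c["t"]),R.round(2).tolist())
z={"green_frame":.08,"amber_frame":.08,"sorter_cube":.094,"temple_rest":.084,"tab":.07,"arrow":.009,"screw_jar":.05,"plier":.014,"screwdriver":.02,"stand":.008,"carousel":.06}
for n in z:
    for r in spotter.cut_out("top",n)[:4]:
        print(n,round(r["confidence"],2),np.round(r["location"]),r["mask"].sum(),ray("top",r["location"],z[n]).round(3))
s=telemetry.sense();print(s["t"],s["position"],s["eef_rot"],s["width"])
E
```

```text
top 53.869751942521745 [0.40678277 0.03937037 1.05312142] [[-0.11, -0.99, 0.0], [-0.97, 0.11, -0.21], [0.21, -0.03, -0.98]]
scene 55.08164183047802 [1.20999056 0.37736471 1.12583683] [[-0.48, 0.88, -0.02], [0.74, 0.4, -0.54], [-0.47, -0.27, -0.84]]
green_frame 0.68 [293. 234.] 677 [ 0.564 -0.007  0.08 ]
amber_frame 0.9 [341. 202.] 581 [ 0.629 -0.131  0.08 ]
sorter_cube 0.65 [338. 246.] 262 [ 0.523 -0.108  0.094]
temple_rest 0.7 [282. 141.] 364 [ 0.801 -0.008  0.084]
temple_rest 0.52 [301. 196.] 253 [ 0.653 -0.036  0.084]
tab 0.57 [318. 223.] 5546 [ 0.587 -0.07   0.07 ]
tab 0.42 [343. 202.] 552 [ 0.63  -0.139  0.07 ]
arrow 0.74 [306. 286.] 719 [ 0.441 -0.028  0.009]
arrow 0.66 [452. 208.] 354 [ 0.599 -0.43   0.009]
screw_jar 0.82 [450. 209.] 314 [ 0.589 -0.404  0.05 ]
plier 0.76 [ 97. 267.] 509 [0.547 0.487 0.014]
screwdriver 0.91 [462. 274.] 347 [ 0.428 -0.414  0.02 ]
stand 0.57 [306. 282.] 726 [ 0.452 -0.03   0.008]
carousel 0.94 [319. 221.] 5679 [ 0.593 -0.075  0.06 ]
0.65 [ 0.24996703 -0.60002959  0.23130878] [ 9.80585913e-01  1.96089945e-01 -1.76872390e-05  3.32697701e-05] 0.0854816227904902
```

View pics/top0.png

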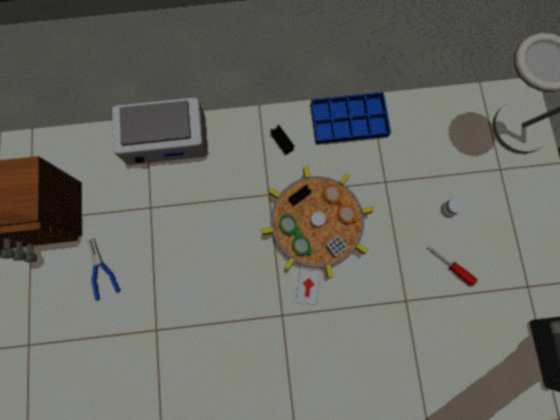

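View pics/sc0.png

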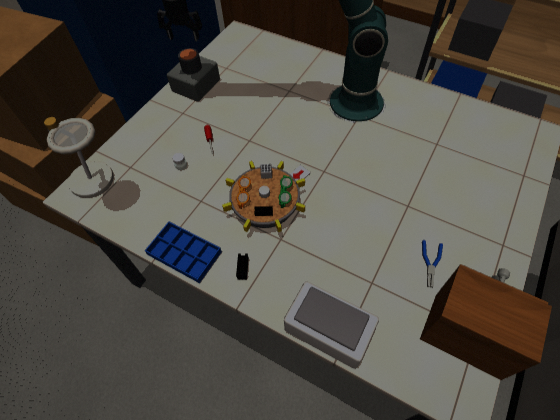

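The top view shows the carousel at about (318,220), with the green frame on the lower left (295,235). The amber frame is at (340,205), the cube at (337,246) and the rest on the carousel at (300,195). The arrow is at (307,287). The temple-rest look-alike lies on the counter at (282,139), and there is only one green frame. Next I measure the angles.

```bash
cat >> h.py <<'E'
def blobs(im,lo,hi,cen,rad,z,cam="top",amin=8):
    hsv=cv2.cvtColor(im,cv2.COLOR_RGB2HSV); m=cv2.inRange(hsv,lo,hi)
    k=np.zeros_like(m); cv2.circle(k,tuple(int(v) for v in cen),rad,255,-1); m&=k
    n,_,st,c=cv2.connectedComponentsWithStats(m)
    return [(int(st[i,4]),ray(cam,c[i],z)) for i in range(1,n) if st[i,4]>=amin]
def measure(im):
    """centre from 8 tabs, tab angles, green angle, arrow angle (deg world)"""
    from scipy.optimize import least_squares
    tabs=[b[1][:2] for b in blobs(im,(22,130,90),(33,255,255),(318,222),70,.068)]
    tabs=[t for t in tabs if np.hypot(*(t-[.593,-.075]))>.1]
    c=least_squares(lambda p:[np.hypot(*(t-p))-.126 for t in tabs],[.593,-.075],loss="soft_l1",f_scale=.004).x
    ang=lambda p:np.degrees(np.arctan2(p[1]-c[1],p[0]-c[0]))%360
    red=[b for b in blobs(im,(0,150,80),(6,255,255),(307,287),25,.009)]+[b for b in blobs(im,(172,150,80),(180,255,255),(307,287),25,.009)]
    print("c",c.round(4)); print("tabs",sorted([(ang(t).round(1),np.hypot(*(t-c)).round(4)) for t in tabs]))
    for a,p in red: print("red",a,p.round(3),ang(p).round(1),np.hypot(*(p[:2]-c)).round(3))
    g=[b for b in blobs(im,(50,110,30),(85,255,255),(318,222),50,.08)]
    if g:
        w=sum(a for a,_ in g); p=sum(a*q for a,q in g)/w; print("green",w,p.round(3),ang(p).round(1),np.hypot(*(p[:2]-c)).round(3))
E
python3 - <<'E'
from h import *
im=save("top","top1"); measure(im)
for r in spotter.cut_out("top","arrow")[:1]:
  m=r["mask"]; 
  v,u=np.nonzero(m); pts=np.array([ray("top",(a,b),.008)[:2] for a,b in zip(u,v)]); print("tongue minrect",cv2.minAreaRect(pts.astype(np.float32)))
cv2.imwrite("pics/c1.png",cv2.resize(im[150:320,220:420,::-1],None,fx=3.5,fy=3.5,interpolation=cv2.INTER_CUBIC))
E
```

```text
c [ 0.5949 -0.0705]
tabs [(np.float64(5.5), np.float64(0.1248)), (np.float64(50.4), np.float64(0.1255)), (np.float64(95.5), np.float64(0.1246)), (np.float64(140.5), np.float64(0.1251)), (np.float64(185.0), np.float64(0.1253)), (np.float64(230.1), np.float64(0.1248)), (np.float64(275.1), np.float64(0.1251)), (np.float64(320.2), np.float64(0.1251))]
red 75 [ 0.442 -0.032  0.009] 165.8 0.158
green 219 [ 0.561 -0.014  0.08 ] 120.9 0.066
tongue minrect ((0.4450305104255676, -0.03205598145723343), (0.05001918971538544, 0.08982739597558975), 74.83649444580078)
```

View pics/c1.png

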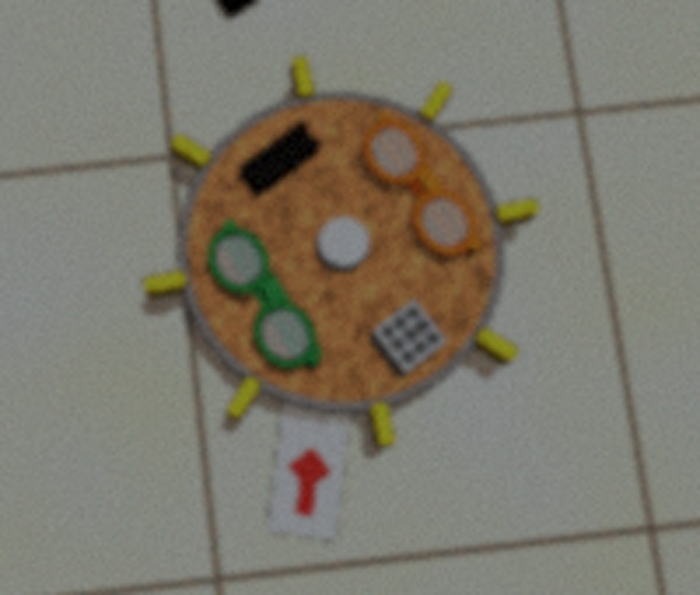

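Front is at about 165.3° and the green frame's axis at about 117.8°, so the carousel needs about +47.5° CCW. I'll lower the shut finger into the gap at 207.6° and push the 230° tab along an arc of R = 134 mm.

Emit:
{"api": "arm_command", "payload": {"deltas": [{"translation": [20, -17, 0], "turn": [0, 0, 0], "claw": 0}, {"translation": [41, -36.5, 0], "turn": [0, 0, 0], "claw": 0}, {"translation": [41, -36.5, 0], "turn": [0, 0, 0], "claw": 0}, {"translation": [41, -36.5, 0], "turn": [0, 0, 0], "claw": 0}, {"translation": [41, -36.5, 0], "turn": [0, 0, 0], "claw": 0}, {"translation": [41, -36.5, 0], "turn": [0, 0, 0], "claw": 0}, {"translation": [41, -36.5, 0], "turn": [0, 0, 0], "claw": 0}, {"translation": [41, -36.5, 0], "turn": [0, 0, 0], "claw": 0}, {"translation": [41, -36.5, 0], "turn": [0, 0, 0], "claw": 0}, {"translation": [40, -35, 0], "turn": [0, 0, -5], "claw": 0}]}}

```text
t: 2.0
position: [0.4766, -0.1316, 0.2317]
eef_rot: [0.971, 0.24, 0.0, 0.0]
force: [1.0, -0.2, -0.3]
width: -0.0001
```

Emit:
{"api": "arm_command", "payload": {"deltas": [{"translation": [0, 0, 20], "turn": [0, 0, 0], "claw": 0}, {"translation": [0, 0, 30], "turn": [0, 0, 0], "claw": 0}, {"translation": [0, 0, 30], "turn": [0, 0, 0], "claw": 0}, {"translation": [0, 0, 0], "turn": [0, 0, 0], "claw": 0}, {"translation": [0, 0, 0], "turn": [0, 0, 0], "claw": 0}]}}

```text
t: 2.62
position: [0.4766, -0.1334, 0.1523]
eef_rot: [0.971, 0.239, 0.001, 0.0]
force: [0.7, -0.3, -0.1]
width: 0.0001
```

```bash
cat >> h.py <<'E'
def tcp(c=(.5949,-.0705)):
    from scipy.spatial.transform import Rotation as Ro
    s=telemetry.sense(); p=s["position"]; R=Ro.from_quat(s["eef_rot"]).as_matrix(); d=np.array(p[:2])-c
    print("t",s["t"],"pos",np.round(p,4),"w",round(s["width"],3),"F",np.round(s["force"],2),"r",np.hypot(*d).round(4),"th",(np.degrees(np.arctan2(d[1],d[0]))%360).round(1),"xang",np.degrees(np.arctan2(R[1,0],R[0,0])).round(1),"z",R[:,2].round(3))
E
python3 - <<'E'
from h import *
tcp(); im=save("scene","sc1")
u,v=proj("scene",(.595,-.07,.06)); u=int(u);v=int(v)
cv2.imwrite("pics/c2.png",cv2.resize(im[max(0,v-90):v+60,u-100:u+100,::-1],None,fx=3.5,fy=3.5))
save("top","top2")
E
```

```text
t 2.625 pos [ 0.4766 -0.1334  0.1523] w 0.0 F [ 0.74 -0.32 -0.07] r 0.134 th 208.0 xang 27.6 z [ 0.001 -0.    -1.   ]
```

View pics/c2.png

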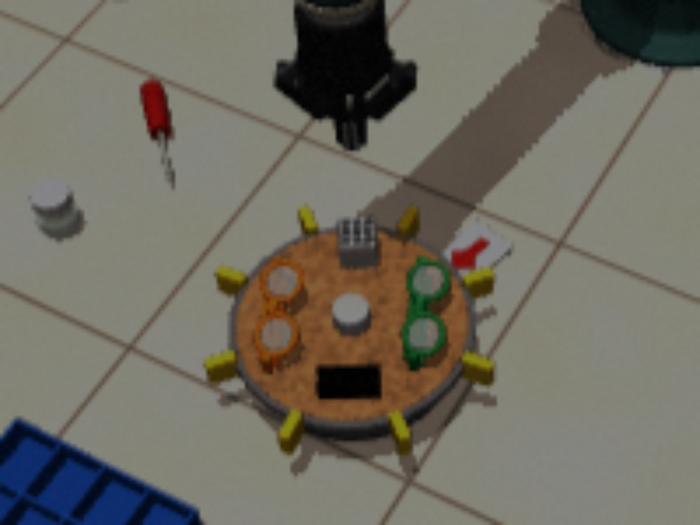

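The scene crop shows the shut fingertip above the gap by the cube (cube at (357,240), yellow tabs at (308,220) and (407,220)). The measured radius is 134 mm at 208°, as planned. Lowering now.

Emit:
{"api": "arm_command", "payload": {"deltas": [{"translation": [0, 0, 20], "turn": [0, 0, 0], "claw": 0}, {"translation": [0, 0, 30], "turn": [0, 0, 0], "claw": 0}, {"translation": [0, 0, 30], "turn": [0, 0, 0], "claw": 0}, {"translation": [0, 0, 20], "turn": [0, 0, 0], "claw": 0}, {"translation": [0, 0, 9], "turn": [0, 0, 0], "claw": 0}, {"translation": [0, 0, 0], "turn": [0, 0, 0], "claw": 0}]}}

```text
t: 3.48
position: [0.4762, -0.1334, 0.0426]
eef_rot: [0.971, 0.239, 0.0, 0.0]
force: [-0.4, 0.1, 0.7]
width: 0.0002
```

Emit:
{"api": "arm_command", "payload": {"deltas": [{"translation": [0.1, 4.7, 0], "turn": [0, 0, -2], "claw": 0}, {"translation": [0.1, 4.7, 0], "turn": [0, 0, -2], "claw": 0}, {"translation": [0.1, 4.7, 0], "turn": [0, 0, -2], "claw": 0}, {"translation": [0.1, 4.7, 0], "turn": [0, 0, -2], "claw": 0}, {"translation": [0.1, 4.7, 0], "turn": [0, 0, -2], "claw": 0}, {"translation": [0.1, 4.7, 0], "turn": [0, 0, -2], "claw": 0}, {"translation": [0.1, 4.7, 0], "turn": [0, 0, -2], "claw": 0}, {"translation": [0.1, 4.7, 0], "turn": [0, 0, -2], "claw": 0}, {"translation": [0.1, 4.7, 0], "turn": [0, 0, -2], "claw": 0}, {"translation": [0.1, 4.7, 0], "turn": [0, 0, -2], "claw": 0}]}}

```text
t: 4.72
position: [0.5045, -0.1704, 0.0422]
eef_rot: [0.914, 0.405, -0.0, -0.0]
force: [-1.4, 0.9, 0.1]
width: -0.0001
```

Run:
```python
from h import *
tcp(); im=save("top","top3"); measure(im)
cv2.imwrite("pics/c3.png",cv2.resize(im[150:320,220:420,::-1],None,fx=3,fy=3))
```

```text
t 4.725 pos [ 0.5045 -0.1704  0.0422] w -0.0 F [-1.37  0.94  0.08] r 0.1347 th 227.9 xang 47.8 z [-0.  0. -1.]
c [ 0.594  -0.0706]
tabs [(np.float64(11.9), np.float64(0.125)), (np.float64(56.5), np.float64(0.1261)), (np.float64(101.6), np.float64(0.125)), (np.float64(146.3), np.float64(0.1246)), (np.float64(191.4), np.float64(0.1256)), (np.float64(281.3), np.float64(0.1245)), (np.float64(326.7), np.float64(0.1254))]
red 74 [ 0.442 -0.032  0.009] 165.7 0.157
green 210 [ 0.555 -0.018  0.08 ] 126.2 0.066
```

View pics/c3.png

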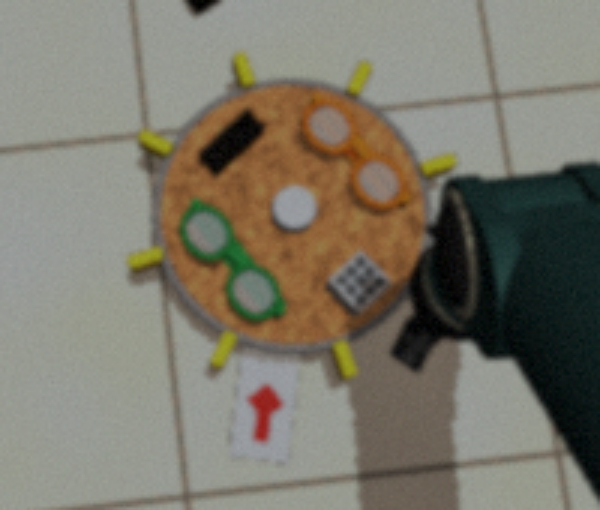

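The crop shows the tabs rotated about 6° and everything riding along undisturbed. The finger trails its tab by 8.5°. About 41° remain.

Emit:
{"api": "arm_command", "payload": {"deltas": [{"translation": [0.1, 4.7, 0], "turn": [0, 0, -2], "claw": 0}, {"translation": [0.1, 4.7, 0], "turn": [0, 0, -2], "claw": 0}, {"translation": [0.1, 4.7, 0], "turn": [0, 0, -2], "claw": 0}, {"translation": [0.1, 4.7, 0], "turn": [0, 0, -2], "claw": 0}, {"translation": [0.1, 4.7, 0], "turn": [0, 0, -2], "claw": 0}, {"translation": [0.1, 4.7, 0], "turn": [0, 0, -2], "claw": 0}, {"translation": [0.1, 4.7, 0], "turn": [0, 0, -2], "claw": 0}, {"translation": [0.1, 4.7, 0], "turn": [0, 0, -2], "claw": 0}, {"translation": [0.1, 4.7, 0], "turn": [0, 0, -2], "claw": 0}, {"translation": [0.1, 4.7, 0], "turn": [0, 0, -2], "claw": 0}]}}

```text
t: 6.02
position: [0.5444, -0.1954, 0.0422]
eef_rot: [0.83, 0.557, -0.0, 0.0]
force: [-2.1, -0.5, -0.4]
width: 0.0001
```

Emit:
{"api": "arm_command", "payload": {"deltas": [{"translation": [0.1, 4.7, 0], "turn": [0, 0, -2], "claw": 0}, {"translation": [0.1, 4.7, 0], "turn": [0, 0, -2], "claw": 0}, {"translation": [0.1, 4.7, 0], "turn": [0, 0, -2], "claw": 0}, {"translation": [0.1, 4.7, 0], "turn": [0, 0, -2], "claw": 0}, {"translation": [0.1, 4.7, 0], "turn": [0, 0, -2], "claw": 0}, {"translation": [0.1, 4.7, 0], "turn": [0, 0, -2], "claw": 0}, {"translation": [0, 2.4, 0], "turn": [0, 0, -1], "claw": 0}, {"translation": [0, 1.2, 0], "turn": [0, 0, -0.5], "claw": 0}, {"translation": [0, 0, 0], "turn": [0, 0, 0], "claw": 0}]}}

```text
t: 7.15
position: [0.5749, -0.2034, 0.0423]
eef_rot: [0.76, 0.65, 0.0, 0.0]
force: [-1.6, -0.5, 0.2]
width: -0.0004
```

Run:
```python
from h import *
tcp(); im=save("top","top4"); measure(im)
```

```text
t 7.15 pos [ 0.5749 -0.2034  0.0423] w -0.0 F [-1.61 -0.52  0.18] r 0.1344 th 261.4 xang 81.1 z [ 0.  0. -1.]
c [ 0.5944 -0.0694]
tabs [(np.float64(44.9), np.float64(0.1242)), (np.float64(90.4), np.float64(0.1239)), (np.float64(135.6), np.float64(0.1245)), (np.float64(180.3), np.float64(0.1246)), (np.float64(225.7), np.float64(0.1259)), (np.float64(270.3), np.float64(0.1164)), (np.float64(314.6), np.float64(0.1256)), (np.float64(359.9), np.float64(0.125))]
red 76 [ 0.442 -0.031  0.009] 166.1 0.157
green 220 [ 0.532 -0.046  0.08 ] 159.3 0.066
```

About 7° more, then back off and lift out.

Emit:
{"api": "arm_command", "payload": {"deltas": [{"translation": [0.1, 4.7, 0], "turn": [0, 0, -2], "claw": 0}, {"translation": [0.1, 4.7, 0], "turn": [0, 0, -2], "claw": 0}, {"translation": [0, 3.5, 0], "turn": [0, 0, -1.5], "claw": 0}, {"translation": [0, 2.4, 0], "turn": [0, 0, -1], "claw": 0}, {"translation": [0, 1.2, 0], "turn": [0, 0, -0.5], "claw": 0}, {"translation": [0, 0, 0], "turn": [0, 0, 0], "claw": 0}, {"translation": [-1, -6, 0], "turn": [0, 0, 0], "claw": 0}, {"translation": [-1, -8, 0], "turn": [0, 0, 0], "claw": 0}, {"translation": [0, 0, 0], "turn": [0, 0, 0], "claw": 0}]}}

```text
t: 8.32
position: [0.5761, -0.2072, 0.0422]
eef_rot: [0.719, 0.695, -0.0, -0.0]
force: [0.5, -0.2, 0.2]
width: 0.0
```

Run:
```python
from h import *
tcp(); im=save("top","top5"); measure(im)
```

```text
t 8.325 pos [ 0.5761 -0.2072  0.0422] w 0.0 F [ 0.5  -0.16  0.17] r 0.138 th 262.2 xang 88.1 z [-0.001 -0.    -1.   ]
c [ 0.5943 -0.0694]
tabs [(np.float64(7.0), np.float64(0.1248)), (np.float64(52.0), np.float64(0.1249)), (np.float64(97.4), np.float64(0.1239)), (np.float64(142.6), np.float64(0.1241)), (np.float64(187.4), np.float64(0.1251)), (np.float64(232.8), np.float64(0.1258)), (np.float64(277.2), np.float64(0.1197)), (np.float64(321.9), np.float64(0.1255))]
red 76 [ 0.442 -0.031  0.009] 166.0 0.157
green 223 [ 0.53  -0.054  0.08 ] 166.5 0.066
```

Axis at about 165° and the green frame at 166.5°, against a front direction of 165–166°. Lift straight up and retreat away from the carousel.

Emit:
{"api": "arm_command", "payload": {"deltas": [{"translation": [0, 0, -15], "turn": [0, 0, 0], "claw": 0}, {"translation": [0, 0, -35], "turn": [0, 0, 0], "claw": 0}, {"translation": [0, 0, -50], "turn": [0, 0, 0], "claw": 0}, {"translation": [0, 0, -50], "turn": [0, 0, 0], "claw": 0}, {"translation": [-30, 0, -30], "turn": [0, 0, 0], "claw": 0}, {"translation": [-50, 0, 0], "turn": [0, 0, 0], "claw": 0}, {"translation": [-50, 0, 0], "turn": [0, 0, 0], "claw": 0}, {"translation": [-30, 0, 0], "turn": [0, 0, 0], "claw": 0}, {"translation": [0, 0, 0], "turn": [0, 0, 0], "claw": 0}, {"translation": [0, 0, 0], "turn": [0, 0, 0], "claw": 0}]}}

```text
t: 9.62
position: [0.5724, -0.3652, 0.223]
eef_rot: [0.718, 0.696, 0.001, 0.0]
force: [-0.1, 0.5, -0.5]
width: 0.0003
```

Run:
```python
from h import *
tcp(); im=save("top","top6"); measure(im)
cv2.imwrite("pics/c6.png",cv2.resize(im[120:320,220:500,::-1],None,fx=2.8,fy=2.8))
```

```text
t 9.625 pos [ 0.5724 -0.3652  0.223 ] w 0.0 F [-0.06  0.47 -0.47] r 0.2956 th 265.6 xang 88.2 z [ 0.001  0.001 -1.   ]
c [ 0.5949 -0.0706]
tabs [(np.float64(7.4), np.float64(0.1248)), (np.float64(52.3), np.float64(0.1255)), (np.float64(97.4), np.float64(0.1248)), (np.float64(142.3), np.float64(0.125)), (np.float64(187.0), np.float64(0.1251)), (np.float64(231.9), np.float64(0.125)), (np.float64(276.9), np.float64(0.1251)), (np.float64(322.1), np.float64(0.125))]
red 72 [ 0.441 -0.032  0.009] 165.8 0.158
green 222 [ 0.53  -0.054  0.08 ] 165.3 0.067
```

View pics/c6.png

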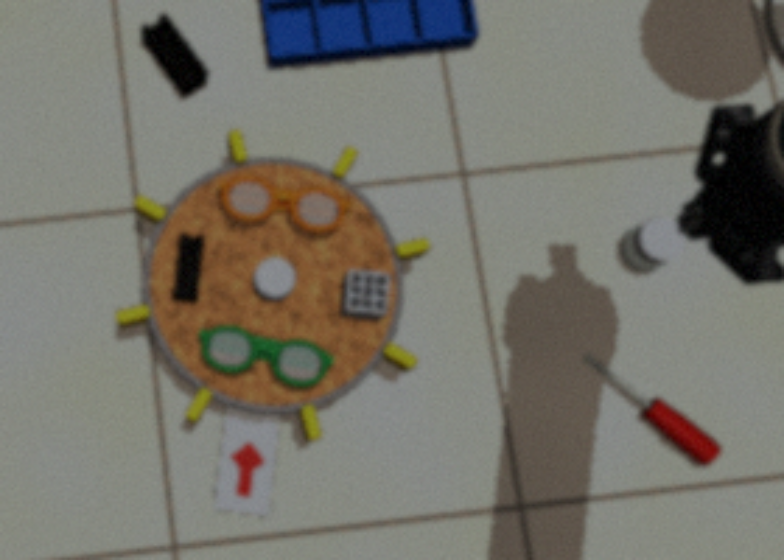

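The crop shows the green frame (265,355) above the red arrow (245,470), the tongue between the two front tabs, and everything lying flat. The hand is well clear, 0.22 m up, and the jar and screwdriver are in place.

```bash
python3 -c "
from workcell import job
print(job.close_job())"
```

```text
the job is handed in; nothing more can be done
None
```

The green frame is now at the front, in line with the red arrow, and the job is handed in, finished at about 9.6 s. I pushed one yellow tab with the shut fingertip and turned the carousel about 47° counterclockwise. Then I backed off, lifted out and moved the hand clear.

- **Alignment:** the last top view puts the carousel's axis at about 164.7° and the green frame's centre at 165.3°, 67 mm from the axis. The front direction measured 165–166°, so both are well inside the tolerance.
- **Riders:** all four things look flat in the last picture, and I saw no sign that any of them shifted on the carousel. I did not measure the amber frame, cube and rest separately at the end.
- **Rest and surroundings:** the tabs stayed within about 1° between the last two pictures, 1.3 s apart. The jar and screwdriver look unmoved. The plier was outside the last crop, but the arm never went near it.
- **Small disagreement:** the arrow measured 158 mm from the axis instead of the stated 165 mm. That error is along the radius, so it does not affect the angle. No other check disagreed.

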